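# Point out the window still plugged, then log it

### The arm

A 7-joint arm with a two-finger parallel gripper is mounted at the origin on the work surface. World frame = base frame: x ahead of the robot, y to its left, z up, the work surface at z = 0. Lengths are in m, angles in rad, forces in N, time in s.
With the tool pointing down it reaches from about 0.425 to 0.875 m from the base axis. Payload 8.4 kg.
Tool frame: the origin (TCP) lies midway between the tips of the shut fingers; the grasp point (between the pads) lies 19 mm behind it; z points along the fingers, x is the direction in which the jaws open and shut, and the axes are right-handed (so a half turn about z gives the same grasp; the last joint's range is limited). The gripper opens to 87 mm and grips with 3 to 60 N. Pads are 19 mm wide; open, the fingers measure 117 mm over their backs; the gripper's body (75 mm by 190 mm) begins 51 mm behind the grasp point.
Start: joints at [-1.428, 0.333, 0.04, 1.465, -0.013, 1.343, -0.059], TCP at [0.156, 0.631, 0.223] pointing down, gripper open.
Joint ranges: [-2.58, 2.58], [-0.38, 2.09], [-1.3, 1.39], [0.25, 2.4], [-1.5, 4.64], [0.08, 2.09], [-2.65, 2.65]. Speed limits (rad/s): [2.22, 2.22, 2.79, 2.79, 3.14, 3.14, 3.14].

### API

Orientations are given as a unit quaternion [x, y, z, w].
In Python, from cell import sensors, imaging, workorder, find_in gives the robot as it stands. The module is installed in compiled form; this text tells all that it offers.
- The arm moves only by the tool move_arm, never from a script. Its arguments are lists of equal length, an entry for each row: "twist": the turn, a rotation vector about the tool's x, y, z normalised to -1 to 1, where 1 is 4 degrees, a list of three; "linear": the shift along the tool's x, y, z normalised to -1 to 1, where 1 is 0.02 m, a list of three; "fingers": the finger opening in mm, from 0 to 87. In form: {"twist": [[wx, wy, wz], ...], "linear": [[x, y, z], ...], "fingers": [fingers, ...]}. A call has 1 to 12 rows; each row shifts and turns the commanded pose from where the row before left it, along the tool's axes as they then stand; what a row does not reach is not made up. A row lasts 1/10 s, in which the tool goes at most 50 mm and 8.59 degrees, less where a joint would pass 70% of its speed; a pose out of reach is approached as far as the arm can. A call with a number of a shift or a turn outside -1 to 1 is refused whole. A call with a gripper value outside its range is refused whole. The fingers move at their own pace and stop on an object; "force" is the grip in N (left out, the last holds). Time passes only in rows, so rows that do not move let the fingers close. It gives the time, the measured TCP pose, the force and the opening at its end, in the units of the state.
- sensors.state(): the state, without advancing time (a new reading comes with each control period).
- imaging.get_image(name): name is "scene" or "side" or "wrist"; returns a dict with "img" (480x640x3 uint8, red, green, blue), "K" (3x3 intrinsics, pixels), "pose" (4x4, takes a point from camera to world coordinates); the wrist camera has in their place "hand_eye" (4x4, takes a point from camera to tool coordinates, whose origin is the TCP and whose axes are the tool frame's). Camera axes: x right, y up, looking along -z (the intrinsics and any distortion apply to the point x, -y, -z); pixel columns grow to the right and rows downward; lengths in m; the calibration is good to about 2 mm. A picture is of the moment at which its call begins: read the wrist's pose just before it. There is no depth.
- workorder.close_job(): hands the job in, once; it reports no verdict.
Trained networks look in the newest picture that a camera, given by its name, has taken for a name from the list of things; names that differ only in an ending like _2 or _b are one class to them, and where a whole thing is asked for, a point or a joint stands for the part that bears it (a point fixed in the world has none). Each returns a list of dicts, best first, with "p" (0 to 1); they miss things now and then, are a little off and sometimes report something else, mostly with a low value. They report only what shows in the picture. A call takes as long as a camera call. They do not tell look-alikes from the thing itself.
- find_in(camera, query): "centre" ([column, row] in pixels, amid what is visible of it).
The state is a dict: "time_s": time; "joint_positions": joint angles; "qd": joint speeds; "joint_efforts": joint torques, N m; "ee_pos": TCP position; "ee_rot": TCP orientation; "ft_force": force on the tool from outside, world axes, zero at the start; "torque": the same for the moment, N m; "width": opening from 0.0 (shut) to 1.0 (fully open).
Only numpy, scipy, OpenCV 4.12 (cv2) and the standard library are available. Lean on these libraries where they do the work, as an engineer would, in place of code of your own. Each camera call takes 0.05 s, during which the arm holds its last target.

### The job

One of the four windows milled in the green-grey board still has its cut-out piece sitting in it, flush with the board. Point it out: bring the fingertips down over the middle of that piece, about two centimetres above it, and keep them there for at least two seconds without touching the board or the piece; do not dip down over any of the open windows. Then press the larger of the two buttons on the grey console fully down to log it, let it come back up, and leave everything else where it is.

Things in the scene. Friction and masses are not known exactly. Their poses are not given: they have to be found in the camera images.
- panel: Milled board of green-grey fibreboard, fixed, lying flat on the table: 220 (its x) x 360 (its y) x 18 mm thick; origin at the centre of its underside, z up. Four through windows of 51 x 65 mm centred at its (x, y) = (45, 100), (45, 0), (45, -100) and (-45, -100) mm: three in a row and a fourth beside the end one. Which window is plugged changes from run to run.
- slug: The loose cut-out piece still in its window, the thing to point at: same fibreboard, 46 (x) x 60 (y) x 18 mm, standing on the table, its top flush with the board's top at 18 mm above the table and a dark gap of about 2.5 mm all round. Origin at the centre of its underside. The place pointed at is taken midway between the fingertips.
- slug_top (a point): Centre of the upper face of the piece in the window, 18 mm above the table.
- open_a: Thin black sheet (50 x 64 x 2 mm, fixed) lying on the table at the bottom of an open window; origin at the centre of its underside, which is the middle of that window.
- open_b: The same, in another open window.
- open_c: The same, in the third open window.
- console: Grey console block, fixed, 90 (x) x 150 (y) x 40 mm high, origin at the centre of its underside. It carries two white round push buttons in black housings, 80 mm apart along its y; which one is at which end changes.
- big (a joint): Travel of the larger button (cap 38 mm across) in m: 0 up, 0.006 fully down; spring, about 5 N when fully down, springs back.
- big_top (a point): Centre of the upper face of the larger button's cap; it is pressed straight down.
- small (a joint): Travel of the smaller button (cap 18 mm across), the wrong one, in m: 0 up, 0.006 down.
- small_top (a point): Centre of the upper face of the smaller button's cap.
- offcut: Bystander: a loose cut-out piece like the one in the window (46 x 60 x 18 mm) lying on top of the board, on its solid part; its top is 36 mm above the table. Origin at the centre of its underside.
- case: Bystander: closed black plastic instrument case, loose, 120 x 180 x 45 mm, on the table left of the board. Origin at the centre of its underside.
- cup: Bystander: steel cup 74 mm across and 90 mm high with two pencils reaching to 140 mm, loose, on the table beyond the console. Origin at the centre of its underside.
- square: Bystander: try square, wooden stock 22 x 110 x 14 mm with a steel blade 150 mm long along its x, loose, lying on the table beyond the board. Origin at the centre of the stock's underside.
Not all that is in view belongs to the job. Leave any brown look-alike of the slug alone.

How it is judged:
By the outcome, as a careful person would: the job done as asked, in the order asked, and still so for the second after the job is handed in, with the robot touching nothing.
It also fails if it takes over 37 s, if anything falls off the work surface, if the arm or the gripper's body presses on something with over 40 N, if the wrist force passes 120 N, or if a joint passes its speed limit or range.

## Working session

There is one attempt and no reset: what is moved stays moved. The work goes in short steps, Python scripts to look and compute and a tool call to move; the robot and the scene stay as the last step left them, time stands still between calls to the robot, and variables do not carry over. Pictures are saved under pics/ and viewed, and the job is handed in when it is done.

Besides the shell and the picture viewer there is one more tool, called after "Request:" as name(argument=value, ...) on one line, values as JSON. move_arm: Moves the arm, as the interface text tells. Scaled input: -1 to 1 covers 0.02 m each way for a shift and 4 degrees each way for a turn. Its arguments: {"type":"object","properties":{"twist":{"type":"array"},"linear":{"type":"array"},"fingers":{"type":"array"},"force":{"type":"number"}},"required":["twist","linear","fingers"]}

```bash
mkdir -p pics
cat > h.py <<'E'
import numpy as np, cv2
from cell import sensors, imaging, workorder, find_in
def save(n,f):
    d=imaging.get_image(n); cv2.imwrite('pics/'+f,d['img'][:,:,::-1]); return d
def ray(d,px,z,T=None):
    T=np.array(d['pose']) if T is None else T
    K=np.array(d['K']); v=np.linalg.inv(K)@[px[0],px[1],1]; v=T[:3,:3]@[v[0],-v[1],-v[2]]
    o=T[:3,3]; return o+v*(z-o[2])/v[2]
E
python3 - <<'E'
from h import *
s=sensors.state();print({k:np.round(s[k],3) for k in s})
for n in ['scene','side','wrist']:
    d=save(n,n+'0.png'); print(n,d.keys(), np.array(d['K']).round(1).tolist(), np.array(d.get('pose',d.get('hand_eye'))).round(3).tolist())
    for q in ['panel','slug','big','small','console']:
        if n!='wrist': print(q,[(r['centre'],round(r['p'],2)) for r in find_in(n,q)[:4]])
E
```

```text
{'time_s': np.float64(0.0), 'joint_positions': array([-1.428,  0.334,  0.04 ,  1.466, -0.013,  1.343, -0.058]), 'qd': array([-0.002,  0.   ,  0.001,  0.   , -0.001, -0.   , -0.001]), 'joint_efforts': array([ 1.0000e-03, -6.5637e+01,  1.3360e+00, -4.0380e+01, -6.0000e-02,
        4.5000e-02,  0.0000e+00]), 'ee_pos': array([0.156, 0.631, 0.222]), 'ee_rot': array([ 0.787,  0.617, -0.001,  0.001]), 'ft_force': array([-0.251, -0.528, -0.049]), 'torque': array([ 0.041, -0.036, -0.021]), 'width': np.float64(0.998)}
scene dict_keys(['img', 'K', 'pose']) [[562.7, 0.0, 321.7], [0.0, 562.7, 233.6], [0.0, 0.0, 1.0]] [[0.836, -0.43, 0.34, 0.966], [0.548, 0.637, -0.542, -0.608], [0.017, 0.64, 0.768, 1.04], [0.0, 0.0, 0.0, 1.0]]
panel [([318.8, 233.5], 0.95)]
slug [([185.2, 267.9], 0.82), ([278.8, 238.3], 0.77), ([233.1, 307.8], 0.65)]
big [([414.3, 301.8], 0.74), ([171.5, 401.4], 0.71), ([357.1, 126.8], 0.37)]
small [([202.8, 370.5], 0.65), ([279.4, 238.1], 0.52)]
console [([194.1, 396.5], 0.82)]
side dict_keys(['img', 'K', 'pose']) [[589.0, 0.0, 325.6], [0.0, 589.0, 239.9], [0.0, 0.0, 1.0]] [[-0.958, 0.168, -0.232, 0.25], [-0.286, -0.522, 0.804, 1.179], [0.014, 0.836, 0.548, 0.824], [0.0, 0.0, 0.0, 1.0]]
panel [([341.7, 287.3], 0.73)]
slug [([386.5, 221.4], 0.71), ([382.4, 261.3], 0.66), ([444.3, 235.8], 0.57)]
big [([385.2, 163.1], 0.5)]
small []
console [([378.5, 185.2], 0.55)]
wrist dict_keys(['img', 'K', 'hand_eye']) [[358.6, 0.0, 319.5], [0.0, 358.6, 238.6], [0.0, 0.0, 1.0]] [[1.0, 0.0, -0.001, -0.001], [-0.0, -0.965, -0.263, -0.071], [-0.001, 0.263, -0.965, -0.163], [0.0, 0.0, 0.0, 1.0]]
```

View pics/scene0.png

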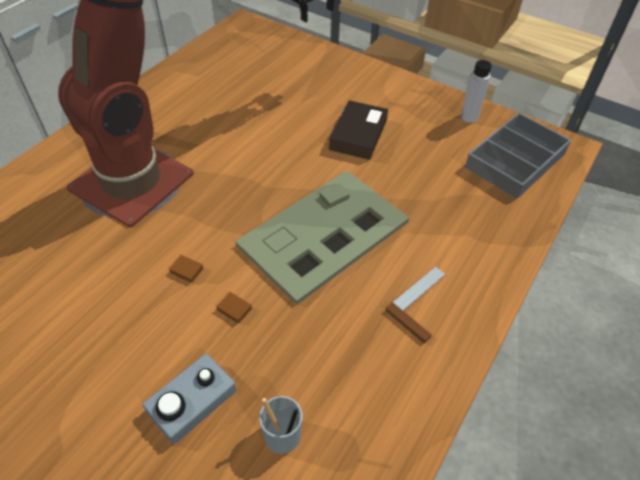

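View pics/side0.png

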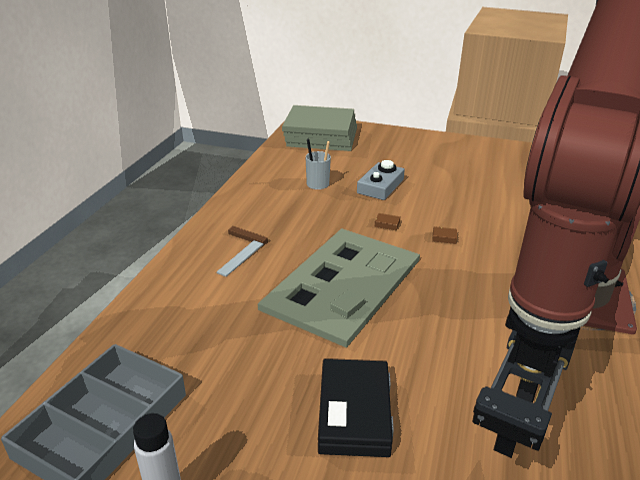

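Scene image: the three windows in a row at (368,220), (337,240) and (305,263) are open and dark. The fourth, at (279,238), shows only a thin outline, so it is plugged. The raised green piece at (333,195) is the offcut, and the brown ones at (186,268) and (233,307) are look-alikes. The larger button is at (170,403) and the smaller at (205,376). Next: a crop to confirm, and the positions.

Run:
```python
from h import *
d=imaging.get_image('scene');e=imaging.get_image('side')
a=cv2.resize(d['img'][165:305,230:415],None,fx=4,fy=4,interpolation=2)
b=cv2.resize(d['img'][345:445,135:245],None,fx=5,fy=5,interpolation=2)
c=cv2.resize(e['img'][225:350,255:425],None,fx=4,fy=4,interpolation=2)
b2=cv2.resize(e['img'][150:205,350:415],None,fx=8,fy=8,interpolation=2)
for n,i in zip(['ca','cb','cc','cd'],[a,b,c,b2]): cv2.imwrite(f'pics/{n}.png',i[:,:,::-1])
P=lambda d,p,z:print(p,ray(d,p,z).round(4))
for p in [(279,238.5)]:P(d,p,.018)
for p in [(380,262)]:P(e,p,.018)
for p in [(368,220),(337,240),(305,263)]:P(d,p,.01)
for p in [(348,252),(324,272),(301,295)]:P(e,p,.01)
P(d,(170,403),.055);P(e,(387,165),.055);P(d,(205,375),.055);P(e,(376,177),.055)
P(d,(333,193),.036)
```

```text
(279, 238.5) [0.4395 0.0451 0.018 ]
(380, 262) [0.4411 0.0495 0.018 ]
(368, 220) [0.5805 0.2185 0.01  ]
(337, 240) [0.5514 0.123  0.01  ]
(305, 263) [0.5269 0.0249 0.01  ]
(348, 252) [0.5267 0.0208 0.01  ]
(324, 272) [0.5588 0.1176 0.01  ]
(301, 295) [0.5825 0.2149 0.01  ]
(170, 403) [ 0.5216 -0.4009  0.055 ]
(387, 165) [ 0.518  -0.3922  0.055 ]
(205, 375) [ 0.5383 -0.3241  0.055 ]
(376, 177) [ 0.5322 -0.306   0.055 ]
(333, 193) [0.4737 0.2258 0.036 ]
```

View pics/ca.png

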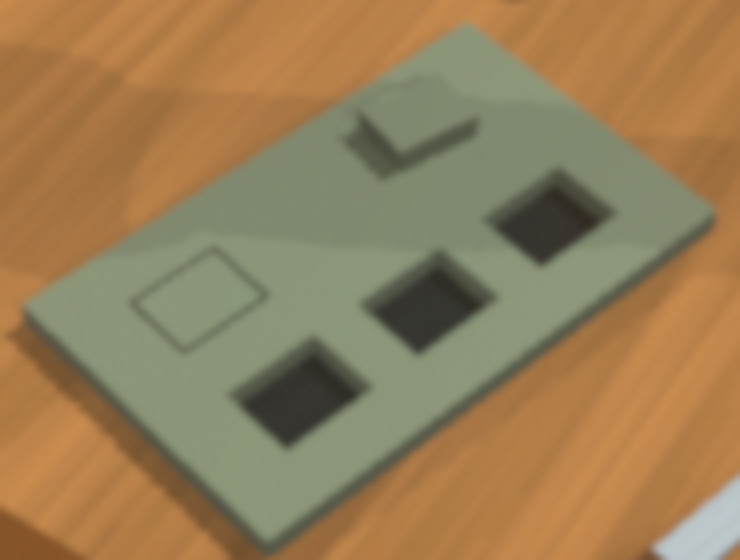

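View pics/cb.png

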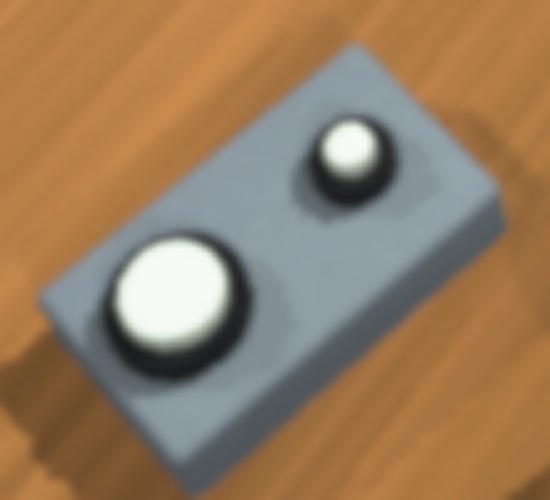

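View pics/cc.png

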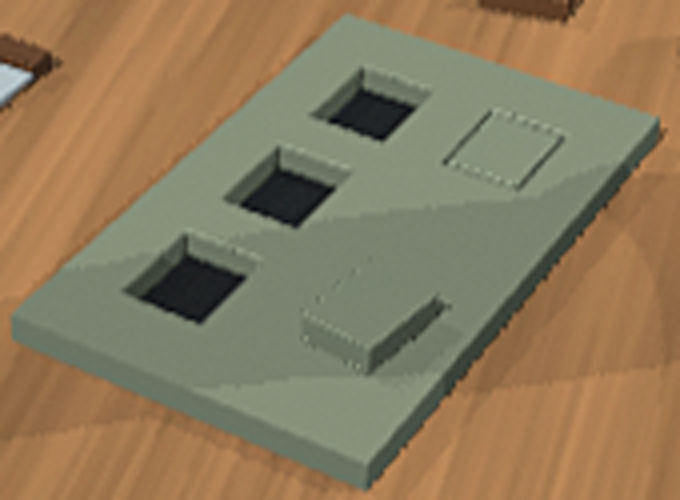

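View pics/cd.png

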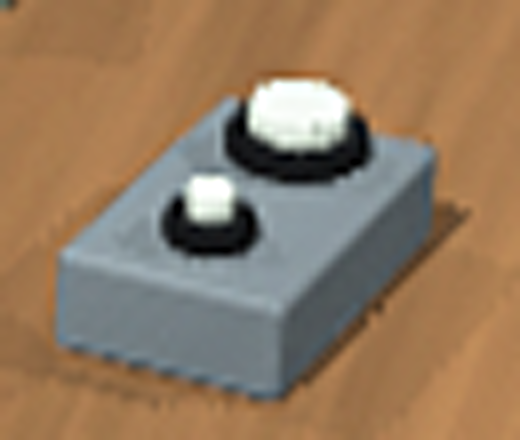

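Confirmed: the flush piece is the single window beside the row, slug near (279.5,239.5) in scene and (381,262) in side. The big button has the clearly wider cap. Triangulating both.

Run:
```python
from h import *
d=imaging.get_image('scene');e=imaging.get_image('side')
def tri(p,q):
    A=[];B=[]
    for D,x in((d,p),(e,q)):
        o=np.array(D['pose'])[:3,3];v=ray(D,x,0)-o;v/=np.linalg.norm(v);M=np.eye(3)-np.outer(v,v);A.append(M);B.append(M@o)
    return np.linalg.lstsq(np.vstack(A),np.hstack(B),rcond=None)[0].round(4)
print('slug',tri((279.4,239.4),(380.6,261.6)), ray(d,(279.4,239.4),.018),ray(e,(380.6,261.6),.018))
print('big',tri((169.2,402.7),(387.2,162.5)))
print('small',tri((204.7,373.8),(375.8,174.5)))
# panel corners top
A=[(230+x/4-.4,165+y/4-.4) for x,y in[(26,306),(268,542),(714,212),(467,25)]]
B=[(255+x/4-.4,225+y/4-.4) for x,y in[(658,122),(347,15),(14,320),(368,487)]]
S=[]
for a,b in zip(A,B):S.append(tri(a,b));print(S[-1])
S=np.array(S);c=S.mean(0);ax=S[2]-S[1]+S[3]-S[0];th=np.arctan2(ax[1],ax[0])-np.pi/2
R=np.array([[np.cos(th),-np.sin(th)],[np.sin(th),np.cos(th)]])
print(c,np.degrees(th),c[:2]+R@[-.045,-.1],'offcut',tri((333,192.5),(347,300)))
from scipy.spatial.transform import Rotation as Ro
r=Ro.from_quat(sensors.state()['ee_rot']).as_matrix();print(r.round(3))
```

```text
slug [0.4406 0.0447 0.016 ] [0.44183462 0.0433905  0.018     ] [0.4400424  0.04745085 0.018     ]
big [ 0.5205 -0.4021  0.058 ]
small [ 0.5362 -0.3224  0.0545]
[ 0.3581 -0.0144  0.0132]
[ 0.5696 -0.0709  0.0151]
[0.6587 0.2776 0.013 ]
[0.4454 0.3379 0.007 ]
[0.50795  0.13255  0.012075] -14.128544281376298 [0.43990141 0.04655936] offcut [0.4732 0.2291 0.0341]
[[ 0.239  0.971 -0.   ]
 [ 0.971 -0.239 -0.   ]
 [-0.    -0.    -1.   ]]
```

Run:
```python
from h import *
d=imaging.get_image('scene')
print(ray(d,(281,425),.05), ray(d,(281,405),.09),ray(d,(264,400),.14),sensors.state()['time_s'])
```

```text
[ 0.71154851 -0.32093477  0.05      ] [ 0.70100246 -0.30372755  0.09      ] [ 0.68629907 -0.32839916  0.14      ] 0.9
```

Request:
move_arm(twist=[[0,0,0],[0,0,0],[0,0,0],[0,0,0],[0,0,0],[0,0,0],[0,0,0],[0,0,0],[0,0,0],[0,0,0],[0,0,0],[0,0,0]], linear=[[-0.5,0.5,0],[-1,1,0],[-1,1,0],[-1,1,0],[-1,1,0],[-1,1,0],[-1,1,0],[-1,1,0],[-1,1,0],[-1,1,0],[-1,1,0],[-1,1,0]], fingers=[0,0,0,0,0,0,0,0,0,0,0,0])

```text
time_s: 2.1
ee_pos: [0.3245, 0.3506, 0.2226]
ee_rot: [0.787, 0.616, 0.0, -0.0]
ft_force: [-0.0, 0.9, -0.4]
width: 0.032
```

Request:
move_arm(twist=[[0,0,0],[0,0,0],[0,0,0],[0,0,0],[0,0,0],[0,0,0],[0,0,0],[0,0,0],[0,0,0],[0,0,0],[0,0,0],[0,0,0]], linear=[[-1,1,0],[-1,1,0],[-1,1,0],[-1,1,0],[-1,1,0],[-1,1,0],[-1,1,0],[-1,1,0],[-1,1,0],[-1,0,0],[-1,0,0],[0,0,0]], fingers=[0,0,0,0,0,0,0,0,0,0,0,0])

```text
time_s: 3.3
ee_pos: [0.4448, 0.0931, 0.2226]
ee_rot: [0.788, 0.615, -0.0, -0.0]
ft_force: [0.5, 0.9, -0.3]
width: 0.004
```

Run:
```python
from h import *
from scipy.spatial.transform import Rotation as Ro
s=sensors.state();d=save('wrist','w1.png')
T=np.eye(4);T[:3,:3]=Ro.from_quat(s['ee_rot']).as_matrix();T[:3,3]=s['ee_pos']
np.savez('w1.npz',K=d['K'],T=T@np.array(d['hand_eye']))
print(s['ee_pos'],s['joint_positions'],T[:3,:3].T@(np.array([.4405,.0455,.038])-s['ee_pos']))
```

```text
[0.44483327 0.09305061 0.2225543 ] [-0.86881357 -0.10790677  0.53287113  1.93744454  0.05593798  1.2979011
  0.97227135] [-0.0472854   0.00746237  0.18452244]
```

View pics/w1.png

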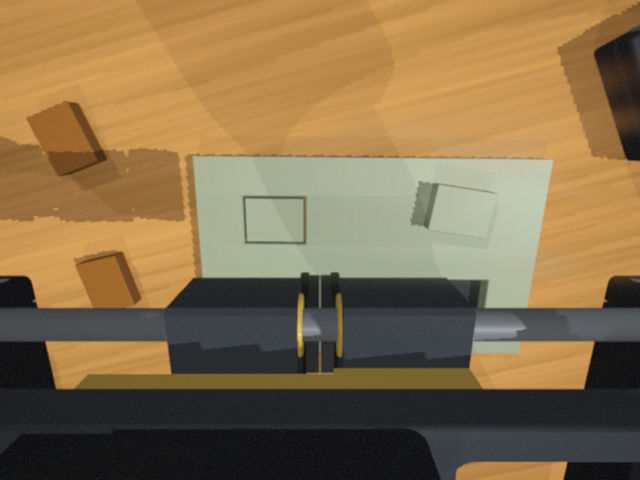

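Wrist view: the slug's outline is centred at about (275,219.5), seen from above as a flush plug. The offcut is at (460,210).

Run:
```python
from h import *
z=np.load('w1.npz');d={'K':z['K']}
for p in [(275,219.5),(245,196.5),(305.5,243)]:print(ray(d,p,.018,z['T']).round(4))
```

```text
[0.4416 0.045  0.018 ]
[0.4109 0.0217 0.018 ]
[0.4741 0.0695 0.018 ]
```

Request:
move_arm(twist=[[0,0,0],[0,0,0],[0,0,0],[0,0,0],[0,0,0],[0,0,0],[0,0,0],[0,0,0],[0,0,0],[0,0,0],[0,0,0],[0,0,0]], linear=[[-0.8,0.15,0],[-0.8,0.15,0],[-0.78,0.1,0],[0,0,0.5],[0,0,1],[0,0,1],[0,0,1],[0,0,1],[0,0,1],[0,0,1],[0,0,0.5],[0,0,0]], fingers=[0,0,0,0,0,0,0,0,0,0,0,0])

```text
time_s: 4.55
ee_pos: [0.4412, 0.0475, 0.0812]
ee_rot: [0.787, 0.617, -0.001, -0.0]
ft_force: [-0.3, -0.4, 0.5]
width: 0.005
```

Run:
```python
from h import *
from scipy.spatial.transform import Rotation as Ro
s=sensors.state()
R=Ro.from_quat(s['ee_rot']).as_matrix()
print(s['ee_pos'],s['ft_force'],R.round(3)[:,0],R.T@(np.array([.441,.0455,.038])-s['ee_pos']))
```

```text
[0.44121832 0.04754736 0.08119908] [-0.25407687 -0.39644587  0.48229571] [ 0.24   0.971 -0.002] [-0.00195335  0.00036926  0.04320241]
```

Request:
move_arm(twist=[[0,0,0],[0,0,0],[0,0,0],[0,0,0],[0,0,0],[0,0,0]], linear=[[-0.1,0.02,0.5],[0,0,0.6],[0,0,0.5],[0,0,0.3],[0,0,0.2],[0,0,0]], fingers=[0,0,0,0,0,0])

```text
time_s: 5.15
ee_pos: [0.4419, 0.0457, 0.0401]
ee_rot: [0.787, 0.617, -0.001, -0.0]
ft_force: [0.8, -0.2, 0.3]
width: 0.012
```

Run:
```python
from h import *
print(sensors.state()['ee_pos']);e=save('side','s1.png');d=save('scene','sc1.png')
cv2.imwrite('pics/c1.png',np.hstack([cv2.resize(e['img'][180:340,330:430],None,fx=3.5,fy=3.5),cv2.resize(d['img'][150:310,230:330],None,fx=3.5,fy=3.5)])[:,:,::-1])
```

```text
[0.44193184 0.0456566  0.04006322]
```

View pics/c1.png

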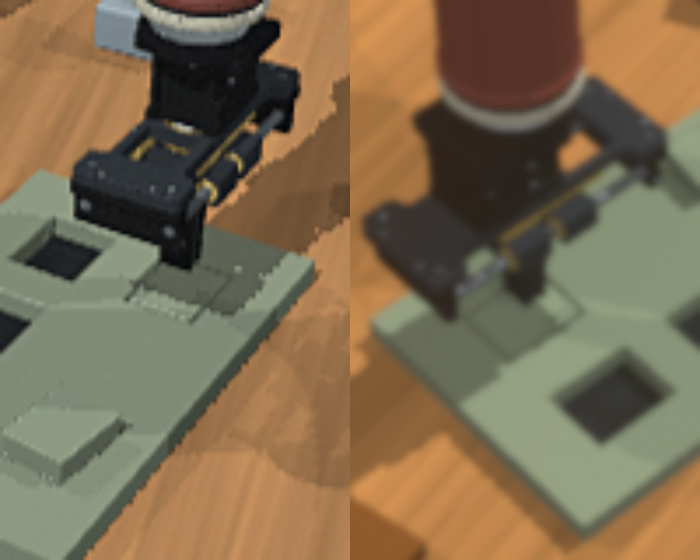

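The crops show the shut fingertips hanging above the slug, clear of it, and away from the open windows. Now dwelling over it.

Request:
move_arm(twist=[[0,0,0],[0,0,0],[0,0,0],[0,0,0],[0,0,0],[0,0,0],[0,0,0],[0,0,0],[0,0,0],[0,0,0],[0,0,0],[0,0,0]], linear=[[0,0,0.05],[0,0,0],[0,0,0],[0,0,0],[0,0,0],[0,0,0],[0,0,0],[0,0,0],[0,0,0],[0,0,0],[0,0,0],[0,0,0]], fingers=[0,0,0,0,0,0,0,0,0,0,0,0])

```text
time_s: 6.45
ee_pos: [0.4422, 0.0458, 0.0396]
ee_rot: [0.787, 0.617, -0.0, 0.0]
ft_force: [0.0, 0.6, 0.5]
width: 0.003
```

Request:
move_arm(twist=[[0,0,0],[0,0,0],[0,0,0],[0,0,0],[0,0,0],[0,0,0],[0,0,0],[0,0,0],[0,0,0],[0,0,0],[0,0,0],[0,0,0]], linear=[[0,0,0],[0,0,0],[0,0,0],[0,0,0],[0,0,0],[0,0,0],[0,0,0],[0,0,0],[0,0,0],[0,0,0],[0,0,0],[0,0,0]], fingers=[0,0,0,0,0,0,0,0,0,0,0,0])

```text
time_s: 7.65
ee_pos: [0.4422, 0.0458, 0.0396]
ee_rot: [0.787, 0.617, -0.0, 0.0]
ft_force: [0.5, 0.3, -0.3]
width: 0.01
```

Request:
move_arm(twist=[[0,0,0],[0,0,0],[0,0,0],[0,0,0],[0,0,0],[0,0,0]], linear=[[0,0,0],[0,0,0],[0,0,0],[0,0,0],[0,0,0],[0,0,0]], fingers=[0,0,0,0,0,0])

```text
time_s: 8.25
ee_pos: [0.4422, 0.0458, 0.0396]
ee_rot: [0.787, 0.617, -0.0, 0.0]
ft_force: [-0.4, 0.1, -0.1]
width: 0.002
```

Request:
move_arm(twist=[[0,0,0],[0,0,0],[0,0,0],[0,0,0],[0,0,0],[0,0,0],[0,0,0],[0,0,0],[0,0,0],[0,0,0],[0,0,0],[0,0,0]], linear=[[0,0,-0.5],[0,0,-1],[0,0,-1],[0,0,-1],[0,0,-1],[0,0,-1],[-0.5,0.3,-0.5],[-1,0.45,0],[-1,0.45,0],[-1,0.45,0],[-1,0.45,0],[-1,0.45,0]], fingers=[0,0,0,0,0,0,0,0,0,0,0,0])

```text
time_s: 9.45
ee_pos: [0.4653, -0.0752, 0.1597]
ee_rot: [0.787, 0.616, -0.0, 0.0]
ft_force: [0.3, 0.1, -0.4]
width: 0.009
```

Request:
move_arm(twist=[[0,0,0],[0,0,0],[0,0,0],[0,0,0],[0,0,0],[0,0,0],[0,0,0],[0,0,0],[0,0,0],[0,0,0],[0,0,0],[0,0,0]], linear=[[-1,0.45,0],[-1,0.45,0],[-1,0.45,0],[-1,0.45,0],[-1,0.45,0],[-1,0.45,0],[-1,0.45,0],[-1,0.45,0],[-1,0.45,0],[-1,0.45,0],[-0.5,0.2,0],[0,0,0]], fingers=[0,0,0,0,0,0,0,0,0,0,0,0])

```text
time_s: 10.65
ee_pos: [0.5055, -0.3017, 0.1596]
ee_rot: [0.788, 0.616, -0.001, 0.0]
ft_force: [0.1, -0.2, -0.4]
width: 0.006
```

Run:
```python
from h import *
from scipy.spatial.transform import Rotation as Ro
s=sensors.state();d=save('wrist','w2.png')
T=np.eye(4);T[:3,:3]=Ro.from_quat(s['ee_rot']).as_matrix();T[:3,3]=s['ee_pos']
np.savez('w2.npz',K=d['K'],T=T@np.array(d['hand_eye']))
print(s['ee_pos'],s['joint_positions'],T[:3,:3].T@(np.array([.5205,-.402,.058])-s['ee_pos']))
```

```text
[ 0.50548344 -0.3016812   0.15956544] [-0.28133244  0.34567524  0.91798063  1.73633964 -0.290715    1.20438683
  2.03999684] [-0.09354201  0.03891235  0.10168883]
```

View pics/w2.png

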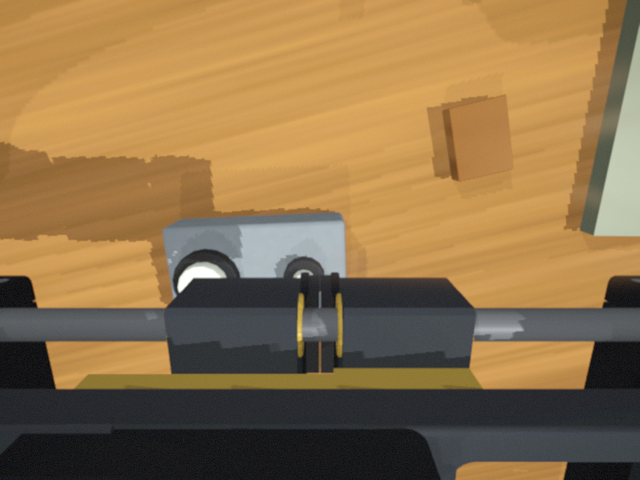

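Run:
```python
from h import *
z=np.load('w2.npz');d={'K':z['K']}
for p in [(203,285),(203,262),(179,280),(227,280)]:print(ray(d,p,.058,z['T']).round(4))
```

```text
[ 0.5211 -0.4019  0.058 ]
[ 0.5028 -0.3957  0.058 ]
[ 0.5125 -0.4189  0.058 ]
[ 0.5216 -0.3822  0.058 ]
```

Request:
move_arm(twist=[[0,0,0],[0,0,0],[0,0,0],[0,0,0],[0,0,0],[0,0,0],[0,0,0]], linear=[[-0.8,0.3,0],[-0.9,0.4,0],[-0.9,0.4,0],[-0.9,0.4,0],[-0.8,0.3,0],[-0.38,0.15,0],[0,0,0]], fingers=[0,0,0,0,0,0,0])

```text
time_s: 11.4
ee_pos: [0.5216, -0.3999, 0.1596]
ee_rot: [0.787, 0.616, -0.0, -0.0]
ft_force: [-0.0, 0.6, 0.4]
width: 0.005
```

Request:
move_arm(twist=[[0,0,0],[0,0,0],[0,0,0],[0,0,0],[0,0,0],[0,0,0],[0,0,0]], linear=[[-0.1,0,0.5],[0,0,1],[0,0,1],[0,0,1],[0,0,0.6],[0,0,0.4],[0,0,0]], fingers=[0,0,0,0,0,0,0])

```text
time_s: 12.1
ee_pos: [0.5211, -0.401, 0.0687]
ee_rot: [0.787, 0.617, -0.0, -0.001]
ft_force: [-0.1, -0.7, -0.5]
width: 0.009
```

Run:
```python
from h import *
print(sensors.state()['ee_pos']);e=save('side','s2.png');d=save('scene','sc2.png')
cv2.imwrite('pics/c2.png',np.hstack([cv2.resize(e['img'][110:210,340:440],None,fx=4,fy=4),cv2.resize(d['img'][345:445,135:235],None,fx=4,fy=4)])[:,:,::-1])
```

```text
[ 0.52112509 -0.40095394  0.06865884]
```

View pics/c2.png

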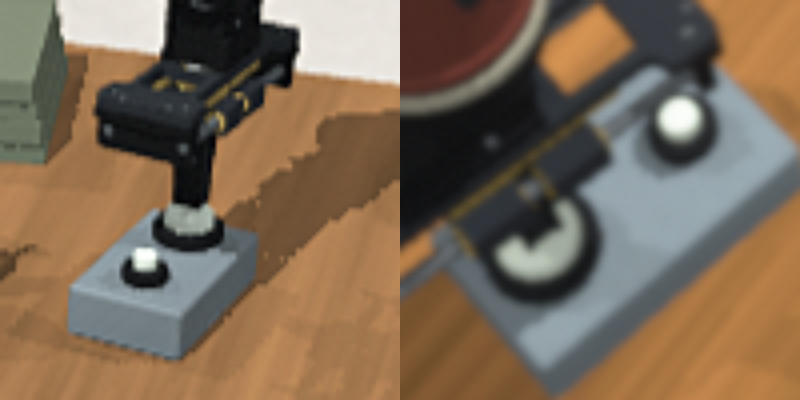

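The fingertips hang just above the middle of the large cap, and the small button is clear. Descending slowly while watching the force.

Request:
move_arm(twist=[[0,0,0],[0,0,0],[0,0,0],[0,0,0],[0,0,0],[0,0,0]], linear=[[0,0,0.15],[0,0,0.15],[0,0,0.15],[0,0,0.1],[0,0,0.1],[0,0,0]], fingers=[0,0,0,0,0,0])

```text
time_s: 12.8
ee_pos: [0.5216, -0.402, 0.0568]
ee_rot: [0.787, 0.617, 0.0, 0.0]
ft_force: [0.2, 0.6, 4.3]
width: 0.002
```

Request:
move_arm(twist=[[0,0,0],[0,0,0]], linear=[[0,0,0.08],[0,0,0]], fingers=[0,0])

```text
time_s: 13.0
ee_pos: [0.5217, -0.402, 0.0564]
ee_rot: [0.787, 0.617, 0.0, 0.0]
ft_force: [-2.9, 2.7, 13.6]
width: 0.002
```

Request:
move_arm(twist=[[0,0,0],[0,0,0]], linear=[[0,0,0.08],[0,0,0]], fingers=[0,0])

```text
time_s: 13.2
ee_pos: [0.5217, -0.4021, 0.0562]
ee_rot: [0.787, 0.617, 0.001, 0.0]
ft_force: [-7.1, 7.6, 26.6]
width: 0.003
```

There is a hard stop at z≈0.0563 m with 26 N, well above the spring's 5 N, so the button is fully down. Releasing.

Request:
move_arm(twist=[[0,0,0],[0,0,0],[0,0,0],[0,0,0],[0,0,0],[0,0,0],[0,0,0],[0,0,0],[0,0,0]], linear=[[0,0,0],[0,0,-0.2],[0,0,-0.3],[0,0,-0.6],[0,0,-1],[0,0,-1],[0,0,-1],[0,0,-0.5],[0,0,0]], fingers=[0,0,0,0,0,0,0,0,0])

```text
time_s: 14.1
ee_pos: [0.5217, -0.4023, 0.1468]
ee_rot: [0.787, 0.617, 0.0, 0.001]
ft_force: [-0.7, -0.8, -0.2]
width: 0.006
```

Run:
```python
from h import *
s=sensors.state();print(s['ee_pos'],s['ft_force'],np.abs(s['qd']).max());e=save('side','s3.png');d=save('scene','sc3.png')
cv2.imwrite('pics/c3.png',np.hstack([cv2.resize(e['img'][90:350,210:460],None,fx=1.6,fy=1.6),cv2.resize(d['img'][180:440,135:385],None,fx=1.6,fy=1.6)])[:,:,::-1])
```

```text
[ 0.52173281 -0.40226421  0.14677205] [-0.66157064 -0.75237177 -0.1904544 ] 0.034016417022403815
```

View pics/c3.png

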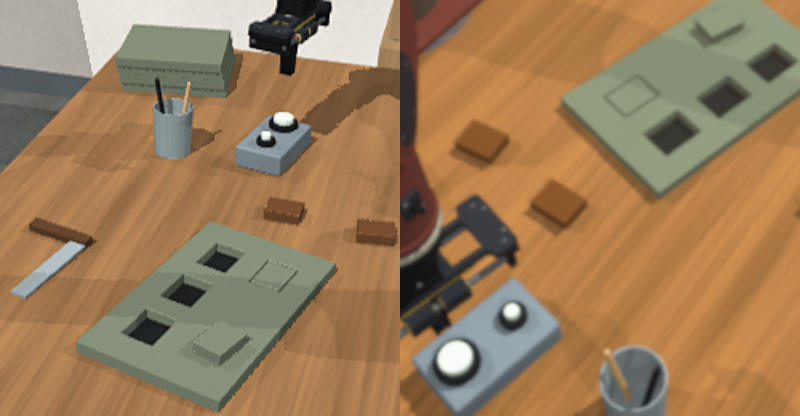

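The big cap is back up, and everything else is where it was. The arm is clear at z=0.147 m with about zero force.

Run:
```python
from h import *
print(workorder.close_job())
```

```text
the job is handed in; nothing more can be done
None
```

The job is done and handed in at about 14.2 s of the 37 s allowed; closing it returned no verdict.

- **Pointing:** The plugged window is the single one beside the row, at about (0.441, 0.0455) m. I held the shut fingertips over it for about 3 s at z ≈ 0.040 m. That is about 21.6 mm above the piece and 1 mm off its centre, with no contact force. The other three windows were open, and I did not dip over them.
- **Button:** I pressed the larger button straight down at about (0.522, -0.402) m. It reached a hard stop at z ≈ 0.056 m with 26.6 N, so it was fully down, and I then released it.
- **Last checks:** The final pictures show the big cap back up and the bystanders I could see in place (offcut, cup, square, brown look-alikes). The case was outside those crops, but the arm stayed well above it. The arm was free at z = 0.147 m with about 0 N.
- **Disagreements:** The two fixed cameras differed by up to about 4 mm on the slug's position. The wrist view settled it, and no check failed. Button travel cannot be read directly, so "fully down" rests on the force and the hard stop.

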